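Index the loupe arm of a cone inspection stand

ROBOT

A 6-joint arm with a two-finger parallel gripper is mounted at the origin on a cart in front of the work surface, level with it; the furniture and walls round the work are solid. World frame = base frame: x ahead of the robot, y to its left, z up, the work surface at z = 0. Lengths are in mm, angles in rad, forces in N, time in s.
With the tool pointing down it reaches from about 350 to 775 mm from the base axis. Payload 7.3 kg.
Tool frame: the origin (TCP) lies at the very end of the fingers, on their centre line; the grasp point (between the pads) lies 19 mm behind it; x points along the fingers, z is the direction in which the jaws open and shut, and the axes are right-handed (so a half turn about x gives the same grasp; the last joint's range is limited). The gripper opens to 92 mm and grips with 3 to 60 N. Pads are 19 mm wide; open, the fingers measure 130 mm over their backs; the gripper's body (75 mm by 190 mm) begins 47 mm behind the grasp point.
Start: joints at [1.186, 0.342, 1.524, -0, 1.275, -0.146], TCP at [124.166, 510.125, 226.741] pointing down, gripper open.
Joint ranges: [-2.53, 2.53], [-0.77, 2.02], [0.04, 2.7], [-1, 4.14], [0.28, 2.66], [-3.11, 3.11]. Speed limits (rad/s): [2.57, 2.57, 3.14, 3.14, 3.14, 3.14].

INTERFACE

Orientations are given as [roll, pitch, yaw] about the fixed x, y, z axes, in that order (R = Rz(yaw) Ry(pitch) Rx(roll)).
In Python, from plant import * gives the robot as it stands.
- The arm moves only by the shell command python3 -m creep 'ROWS'. ROWS is JSON, a list of rows, each an object of numbers: "tx", "ty", "tz": the shift along the tool's x, y, z in cm; "wx", "wy", "wz": the turn, a rotation vector about the tool's x, y, z in rad; "gripper": the closure, from -1 (fully open) to 1 (shut). A call has 1 to 8 rows; each row is the pose to reach, as a shift and turn from the pose commanded when the call began, along the tool's axes at that moment; what a row does not reach only later rows make up. A row lasts 1/12 s, in which the tool goes at most 41.7 mm and 7.16 degrees, less where a joint would pass 70% of its speed; a pose out of reach is approached as far as the arm can. A call with a gripper value outside its range is refused whole. The fingers move at their own pace and stop on an object; the grip force is fixed at half the most. Time passes only in rows, so rows that repeat a pose let the fingers close. It gives the time, the measured TCP pose, the force and the opening at its end, in the units of the state.
- get_obs(): the state, without advancing time (a new reading comes with each control period).
- capture(name): name is "scene" or "top" or "wrist"; returns a dict with "frame" (400x640x3 uint8, red, green, blue), "z_map" (400x640 float32, mm along the optical axis (not along the pixel's ray), 0 where there is no reading), "vertical_fov" (degrees; the focal length in pixels is half the picture's height over the tangent of half this angle, whatever the lens; pixels are square), "cx", "cy" (the principal point, pixels), "xyz" and "rotation" of the camera in the world. Camera axes: x right, y down, z forward; pixel columns grow to the right and rows downward; lengths in mm; the calibration is good to about 2 mm. A picture is of the moment at which its call begins.
- close_job(): hands the job in, once; it reports no verdict.
The state is a dict: "time": time; "joint_positions": joint angles; "dq": joint speeds; "tau": joint torques, N m; "tool_pos": TCP position; "tcp_rot": TCP orientation; "contact_force": force on the tool from outside, world axes, zero at the start; "moment": the same for the moment, N m; "grip_width": finger opening in mm.
Only numpy, scipy, OpenCV 4.12 (cv2) and the standard library are available. Lean on these libraries where they do the work, as an engineer would, in place of code of your own. Each camera call takes 0.05 s, during which the arm holds its last target.

TASK

On the freezer top stands an inspection stand whose loupe sits on a swing arm, locked by a spring index pin with a pull ring. Hook a fingertip under the ring without pinching it, lift the pin, swing the arm one hole to bring the loupe over the smaller of the two cones, and let the pin drop fully home in that hole. Do not move the cones or the things standing around, and leave the arm locked and untouched.

Things in the scene. Friction and masses are not known exactly. Their poses are not given: they have to be found in the camera images.
- stand: Fixed aluminium base plate 191 x 144 x 16 mm on the freezer top. Origin: on the arm's vertical pivot axis, at the underside; z up. It reaches 165 mm to -x (front, toward the robot), 26 mm to +x, 72 mm to each side. Three index holes (11 mm) on a 140 mm radius round the pivot, 24 degrees (0.419 rad) apart, the middle one to -x; black pads at the same angles on an 85 mm radius, tops at z 18 mm.
- swing_arm (a joint): Arm angle (rad) about the pivot. 0: along the stand's -x, pin in the middle hole (start). Positive: counter-clockwise from above, free end to the stand's -y. Holes at -0.419, 0, 0.419, play 0.01; end stops at -0.46 and 0.46. Bar 22 mm wide, 42 to 50 mm above the freezer top, 156 mm long; loupe at 85 mm, pin at 140 mm from the pivot. Friction 0.08 N m when the pin is out.
- index_pin (a joint): Height of the spring pin (m): 0 is home in a hole (start), 0.010 just clears the plate (it rides there between holes), 0.024 is the upper stop. Its spring pushes it down with about 3.5 N at 0 and 7 N at the stop; released over a hole it drops home by itself. Below about 0.008 it locks the arm.
- pull_ring: Upright steel ring, rigid on top of the pin: wire 6 mm, opening 50 mm across. Origin: centre of the opening, 98 mm above the freezer top when the pin is home; pin guide below it, 20 mm across, top at 62 mm. x: axis of the opening, along the arm toward the pivot; y across, z up. The opening faces the robot: a finger tilted 45 degrees, pointing forward and down, passes through and can lift it.
- loupe_axis (a point): Point on the optical axis of the black loupe (37 mm across, 36 mm high) in the swing arm, 42 mm above the freezer top, 85 mm from the pivot.
- skimmer_cone: The smaller cone: loose, coppery, pointed, 24 mm across and 14 mm high, lying on the black pad next to the arm on one side or the other. Origin at the centre of its underside.
- sampler_cone: The larger cone: loose, silvery, blunt, 38 mm across and 14 mm high, lying on the black pad on the other side of the arm. Origin at the centre of its underside.
- vial: Brown vial with black cap, 27 mm across, 58 mm high, standing on the freezer top in front of the stand. Origin at the centre of its underside. Bystander.
- bottle: White sample bottle, 46 mm across, 92 mm high, standing on the freezer top in front of the stand. Origin at the centre of its underside. Bystander.

How it is judged:
By the outcome, as a careful person would: the job done as asked, in the order asked, and still so for the second after the job is handed in, with the robot touching nothing.
It also fails if it takes over 45 s, if anything falls off the work surface, if the arm or the gripper's body presses on something with over 40 N, if the wrist force passes 120 N, or if a joint passes its speed limit or range.

## Working session

There is one attempt and no reset: what is moved stays moved. The work goes in short steps, Python scripts to look and compute and a shell command to move; the robot and the scene stay as the last step left them, time stands still between calls to the robot, and variables do not carry over. Pictures are saved under pics/ and viewed, and the job is handed in when it is done.

```bash
ls; mkdir -p pics
cat > h.py <<'E'
from plant import *
import numpy as np, cv2
from scipy.spatial.transform import Rotation as R
def snap(cam,name):
    c=capture(cam); cv2.imwrite(f'pics/{name}.png',c['frame'][:,:,::-1]); np.savez(f'pics/{name}.npz',**c); return c
def load(name): return dict(np.load(f'pics/{name}.npz'))
def cloud(c):
    z=c['z_map']; h,w=z.shape; f=h/2/np.tan(np.radians(float(c['vertical_fov']))/2)
    u,v=np.meshgrid(np.arange(w),np.arange(h))
    p=np.stack([(u-c['cx'])/f*z,(v-c['cy'])/f*z,z],-1)
    Rm=np.array(c['rotation']); 
    if Rm.shape!=(3,3): Rm=R.from_euler('xyz',Rm).as_matrix()
    return p@Rm.T+np.array(c['xyz'])
E
python3 - <<'E'
from h import *
for n in ['scene','top']:
    c=snap(n,n+'0'); print(n,c['xyz'],c['rotation'],c['vertical_fov'],c['cx'],c['cy'])
print(get_obs())
E
```

```text
pics
scene [530.22105621 381.14960975 688.03835926] [-2.34178274  0.01307242 -3.10375386] 46.31157314983945 327.94464223349746 197.82629635187976
top [ 470.29515483 -246.33031177  950.16614575] [-3.00951305  0.02167909 -1.56740498] 51.33699567998428 317.63572953033264 202.13103666028582
{'time': 0.1, 'joint_positions': array([ 1.18595844e+00,  3.42604190e-01,  1.52493154e+00, -4.92085430e-06,
        1.27538514e+00, -1.46009862e-01]), 'dq': array([ 9.63379943e-04, -1.30169388e-03, -1.78202191e-03, -7.04243028e-05,
        5.42007691e-04, -9.10587745e-04]), 'tau': array([ 6.34536918e-04, -4.32005847e+01, -2.44691688e+01,  7.18208752e-02,
        5.26966061e-02, -4.66885376e-05]), 'tool_pos': array([124.04295009, 509.76115606, 226.1363082 ]), 'tcp_rot': array([ 2.99912573,  1.56946811, -1.95208984]), 'contact_force': array([-0.42025398, -0.4861188 , -1.03990281]), 'moment': array([0.01038443, 0.02182663, 0.0373759 ]), 'grip_width': 91.76963453523688}
```

View pics/scene0.png

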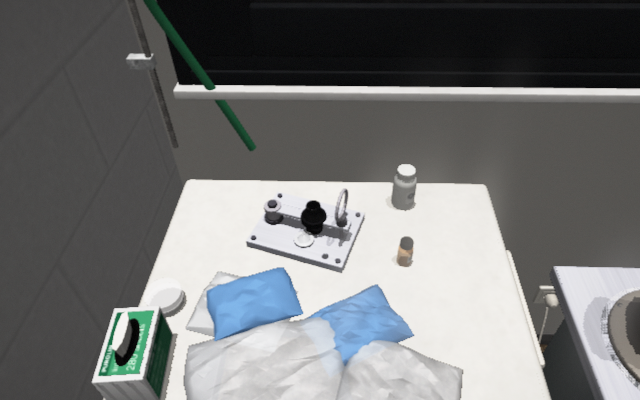

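View pics/top0.png

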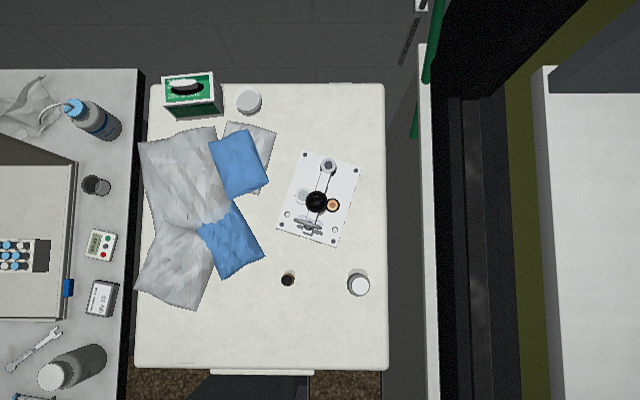

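The scene view shows the stand (about 305,230), the vial (405,250) and the bottle (404,187). In the top view the pivot is at (328,165), the loupe at (317,202), the ring at (308,225), the copper cone at (333,205) and the silvery cone at (301,196).

Run:
```python
from h import *
c=load('top0'); P=cloud(c)
for n,(u,v) in dict(pivot=(328,165),loupe=(317,202),ring=(308,225),copper=(333,205),silver=(301,196),vial=(288,279),bottle=(358,284),table=(340,330),c1=(304,156),c2=(279,230),c3=(336,243),c4=(357,167),tissue=(190,95)).items(): print(n,P[v,u].round(1))
im=c['frame'][135:310,255:395]; cv2.imwrite('pics/topz.png',cv2.resize(im,None,fx=4,fy=3.4,interpolation=cv2.INTER_CUBIC)[:,:,::-1])
# ring points: height>85 
m=(P[...,2]>80)&(c['z_map']>0)
m[:150]=0;m[260:]=0;m[:,:270]=0;m[:,370:]=0
q=P[m];print(len(q),q.round(0)[:60:2])
c=load('scene0');P2=cloud(c)
m=(P2[...,2]>78)&(P2[...,2]<135)&(c['z_map']>0);m[:180]=0;m[235:]=0;m[:,:325]=0;m[:,352:]=0
q=P2[m];print(len(q),q.mean(0),q.min(0),q.max(0)); 
d=q[:,:2]-q[:,:2].mean(0);print(np.linalg.svd(d,full_matrices=False)[1:])
```

```text
pivot [ 670.5 -249.    59.1]
loupe [ 594.7 -224.2   15.8]
ring [ 538.  -206.7   73.2]
copper [ 586.5 -260.3   26.5]
silver [ 606.4 -188.7   29.6]
vial [ 424.7 -164.4   57.1]
bottle [ 417.1 -309.7   90.1]
table [ 311.4 -275.7    0.6]
c1 [ 700.2 -194.2   20.9]
c2 [ 532.2 -137.    -0.6]
c3 [ 502.3 -267.    17.1]
c4 [ 675.7 -315.5   14.8]
tissue [821.4  52.8  85.1]
119 [[ 603. -221.   81.]
 [ 601. -228.   82.]
 [ 599. -213.   82.]
 [ 597. -232.   81.]
 [ 595. -213.   80.]
 [ 592. -234.   81.]
 [ 590. -234.   81.]
 [ 588. -211.   80.]
 [ 584. -234.   80.]
 [ 582. -230.   80.]
 [ 580. -215.   80.]
 [ 580. -224.   81.]
 [ 547. -180.  111.]
 [ 547. -184.  116.]
 [ 547. -189.  118.]
 [ 545. -180.  113.]
 [ 545. -185.  119.]
 [ 544. -189.  123.]
 [ 544. -193.  123.]
 [ 544. -197.  122.]
 [ 543. -182.  116.]
 [ 542. -187.  120.]
 [ 542. -191.  126.]
 [ 542. -195.  125.]
 [ 542. -199.  127.]
 [ 542. -203.  127.]
 [ 543. -184.   88.]
 [ 540. -191.  122.]
 [ 540. -195.  124.]
 [ 540. -199.  126.]]
183 [ 537.75777993 -204.6716226   108.22390984] [ 526.41919206 -235.42361176   78.48667152] [ 548.76306345 -176.9997364   131.26052874]
(array([288.34054356,  22.98938641]), array([[ 0.3016543 ,  0.95341737],
       [-0.95341737,  0.3016543 ]]))
```

Run:
```python
from h import *
c=load('scene0');im=c['frame'][160:280,230:430]; cv2.imwrite('pics/scenez.png',cv2.resize(im,None,fx=4,fy=4,interpolation=cv2.INTER_CUBIC)[:,:,::-1])
```

```text
(no output)
```

View pics/topz.png

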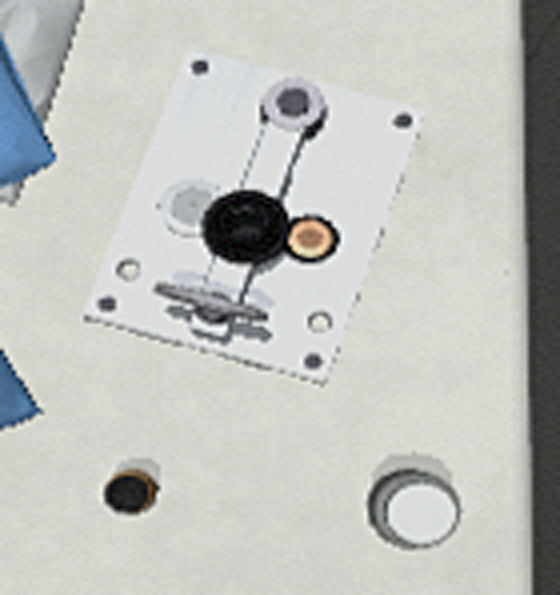

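View pics/scenez.png

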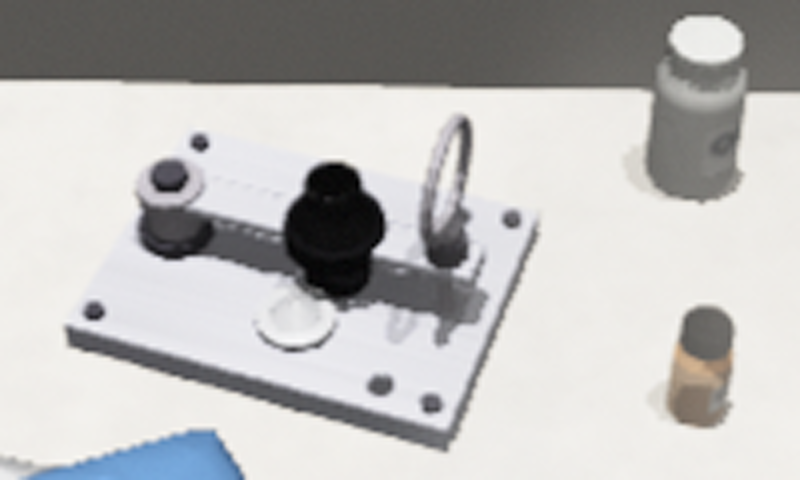

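```bash
cat >> h.py <<'E'
def Rt(): 
    o=get_obs(); return np.array(o['tool_pos']),R.from_euler('xyz',o['tcp_rot']).as_matrix()
def target(psi,tilt,sgn):
    psi,t=np.radians([psi,tilt]); x=np.array([np.cos(psi)*np.cos(t),np.sin(psi)*np.cos(t),-np.sin(t)])
    z=sgn*np.array([-np.sin(psi),np.cos(psi),0]); return np.stack([x,np.cross(z,x),z],1)
def go(p,T):
    q,M=Rt(); d=M.T@(np.array(p)-q)/10; w=R.from_matrix(M.T@T).as_rotvec()
    print('t cm',d.round(2),'w',w.round(3),'|d|',np.linalg.norm(d).round(1),'deg',np.degrees(np.linalg.norm(w)).round(1))
E
python3 - <<'E'
from h import *
p,M=Rt(); print(M.round(3))
snap('wrist','w0')
for s in (1,-1): go((400,150,280),target(-8,45,s))
E
```

```text
[[-0.    -0.972  0.237]
 [-0.001  0.237  0.972]
 [-1.     0.    -0.001]]
t cm [ -5.35 -35.32 -28.44] w [-0.094 -0.04  -0.785] |d| 45.7 deg 45.4
t cm [ -5.35 -35.32 -28.44] w [ 2.818 -1.167  0.06 ] |d| 45.7 deg 174.8
```

View pics/w0.png

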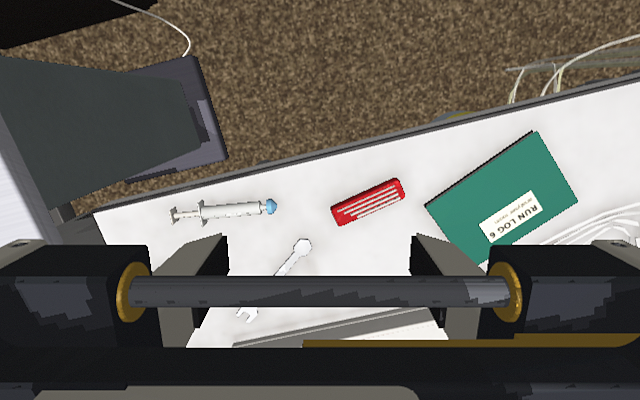

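The wrist view shows both open fingers, the left at column 190 and the right at column 450. The tool z-axis points to +y, so I'll move toward the waypoint with the 45° tilt.

```bash
python3 -m creep '[{"tx":-3,"ty":-4,"tz":-1,"gripper":-1},{"tx":-5,"ty":-8,"tz":-3,"gripper":-1},{"tx":-5.3,"ty":-11,"tz":-5.5,"gripper":-1},{"tx":-5.3,"ty":-14,"tz":-8,"gripper":-1},{"tx":-5.3,"ty":-17,"tz":-10.5,"gripper":-1},{"tx":-5.3,"ty":-20,"tz":-13,"gripper":-1},{"tx":-5.3,"ty":-23,"tz":-15.5,"gripper":-1},{"tx":-5.3,"ty":-25,"tz":-18,"gripper":-1}]'; python3 -c "
from h import *
go((400,100,280),target(-8,45,1))"
```

```text
t cm [ -5.35 -36.5  -33.3 ] w [-0.094 -0.04  -0.785] |d| 49.7 deg 45.4validation failed for argument at $[0]...
```

```bash
python3 -m creep '[{"tx":-3,"ty":-4,"tz":-1,"wx":0,"wy":0,"wz":0,"gripper":-1}]'; echo; python3 -c "
from h import *
o=get_obs();print(o['time'],o['tool_pos'])"
```

```text
time: 0.23
tool_pos: [149.9, 493.8, 247.1]
tcp_rot: [2.687, 1.562, -2.26]
contact_force: [-0.2, 0.1, -0.3]
grip_width: 92.2

0.2333 [149.89487982 493.7995281  247.09914835]
```

```bash
python3 -m creep '[{"tx":-2,"ty":-4,"tz":-2,"wx":0,"wy":0,"wz":0,"gripper":-1},{"tx":-2.3,"ty":-7,"tz":-5,"wx":0,"wy":0,"wz":-0.1,"gripper":-1},{"tx":-2.3,"ty":-10,"tz":-8,"wx":0,"wy":0,"wz":-0.2,"gripper":-1},{"tx":-2.3,"ty":-13,"tz":-11,"wx":0,"wy":0,"wz":-0.3,"gripper":-1},{"tx":-2.3,"ty":-16,"tz":-14,"wx":0,"wy":0,"wz":-0.4,"gripper":-1},{"tx":-2.3,"ty":-19,"tz":-17,"wx":0,"wy":0,"wz":-0.5,"gripper":-1},{"tx":-2.3,"ty":-22,"tz":-20,"wx":0,"wy":0,"wz":-0.6,"gripper":-1},{"tx":-2.3,"ty":-25,"tz":-23,"wx":0,"wy":0,"wz":-0.7,"gripper":-1}]'; python3 -c "
from h import *
print(get_obs()['joint_positions'].round(2))
go((400,-100,260),target(-8,45,1))"
```

```text
time: 0.9
tool_pos: [336.6, 221.0, 274.7]
tcp_rot: [-1.57, 0.866, -0.236]
contact_force: [2.2, -1.1, -0.5]
grip_width: 91.8
[ 0.85 -0.05  2.09 -0.81  0.91 -0.04]
t cm [  9.97  -9.5  -29.71] w [-0.072 -0.065 -0.081] |d| 32.7 deg 7.2
```

```bash
python3 -m creep '[{"tx":1,"ty":-1,"tz":-4,"wx":0,"wy":0,"wz":-0.01,"gripper":-1},{"tx":2.5,"ty":-2.5,"tz":-7,"wx":-0.02,"wy":-0.01,"wz":-0.02,"gripper":-1},{"tx":4,"ty":-4,"tz":-10.5,"wx":-0.03,"wy":-0.02,"wz":-0.03,"gripper":-1},{"tx":5.5,"ty":-5,"tz":-14,"wx":-0.04,"wy":-0.03,"wz":-0.04,"gripper":-1},{"tx":7,"ty":-6,"tz":-17.5,"wx":-0.05,"wy":-0.04,"wz":-0.05,"gripper":-1},{"tx":8.5,"ty":-7.5,"tz":-21,"wx":-0.06,"wy":-0.05,"wz":-0.06,"gripper":-1},{"tx":9.5,"ty":-8.5,"tz":-25,"wx":-0.07,"wy":-0.06,"wz":-0.07,"gripper":-1},{"tx":10,"ty":-9.5,"tz":-29,"wx":-0.07,"wy":-0.065,"wz":-0.08,"gripper":-1}]'
cat >> h.py <<'E'
C0=np.array([537.5,-205.5,98.])
def tcp(C,T,past): return C+past*T[:,0]+55.5*T[:,2]
E
python3 -c "
from h import *
print(get_obs()['joint_positions'].round(2))
T=target(-8,45,1);p=tcp(C0,T,-70);print(p);go(p,T)"
```

```text
time: 1.57
tool_pos: [377.1, 39.5, 252.2]
tcp_rot: [-1.555, 0.843, -0.135]
contact_force: [1.0, 1.1, -0.5]
grip_width: 91.8
[-0.05 -0.3   2.35 -0.16  0.37 -1.35]
[ 496.20833844 -143.65140514  147.49747468]
t cm [ 17.3   -3.94 -16.49] w [-0.012  0.003 -0.058] |d| 24.2 deg 3.4
```

```bash
python3 -m creep '[{"tx":2,"ty":-2,"tz":-2,"wx":0,"wy":0,"wz":0,"gripper":-1},{"tx":4,"ty":-4,"tz":-4,"wx":0,"wy":0,"wz":0,"gripper":-1},{"tx":6,"ty":-5,"tz":-6,"wx":0,"wy":0,"wz":-0.02,"gripper":-1},{"tx":8,"ty":-6,"tz":-8,"wx":0,"wy":0,"wz":-0.03,"gripper":-1},{"tx":9,"ty":-6,"tz":-10,"wx":0,"wy":0,"wz":-0.04,"gripper":-1},{"tx":10,"ty":-6,"tz":-13,"wx":0,"wy":0,"wz":-0.05,"gripper":-1},{"tx":11,"ty":-6,"tz":-15,"wx":0,"wy":0,"wz":-0.05,"gripper":-1},{"tx":11,"ty":-6,"tz":-16.5,"wx":0,"wy":0,"wz":-0.05,"gripper":-1}]'; python3 -c "
from h import *
print(get_obs()['joint_positions'].round(2))
T=target(-8,45,1);p=tcp(C0,T,-70);print(p);go(p,T);snap('scene','s1');snap('wrist','w1');snap('top','t1')"
```

```text
time: 2.23
tool_pos: [452.9, -66.9, 223.9]
tcp_rot: [-1.547, 0.806, -0.12]
contact_force: [-0.1, 0.5, -0.9]
grip_width: 91.8
[-0.5  -0.08  2.33  1.01  0.31 -2.81]
[ 496.20833844 -143.65140514  147.49747468]
t cm [ 9.13  1.35 -7.14] w [-0.01   0.013 -0.021] |d| 11.7 deg 1.6
```

View pics/s1.png

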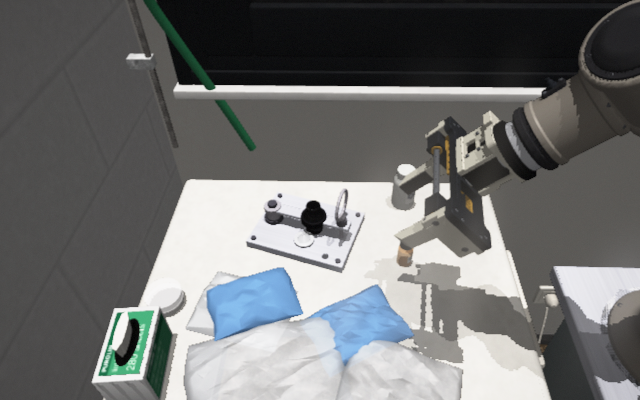

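View pics/w1.png

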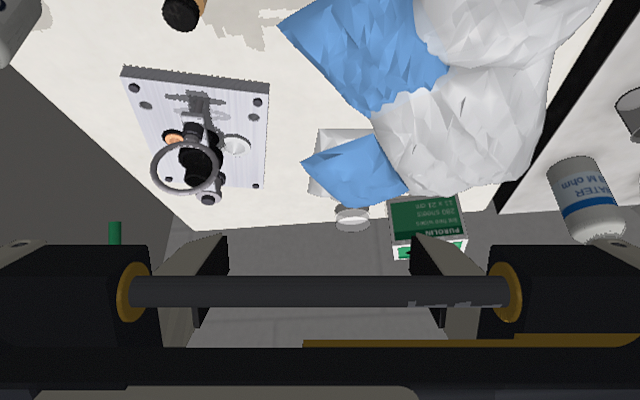

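View pics/t1.png

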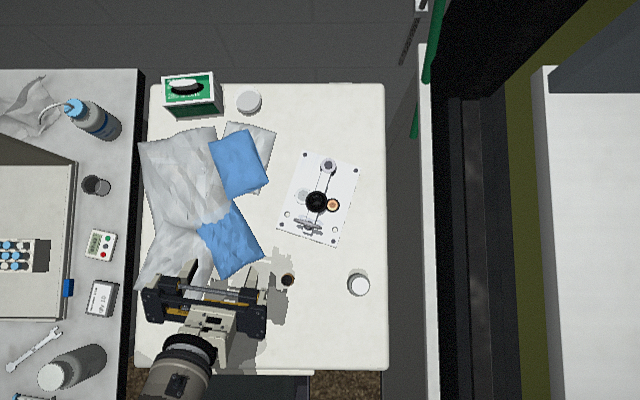

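The scene view shows the gripper tilted with both fingertips in front of the vial (405,250) and bottle (404,190), clear of both. Joint 5 (0.31) and joint 6 (-2.81) are near their limits, so I'll fit a small kinematic model and choose yaw and tilt from it.

```bash
cat > kin.py <<'E'
import numpy as np
from scipy.spatial.transform import Rotation as R
from scipy.optimize import least_squares
def ry(a): return R.from_rotvec([0,a,0]).as_matrix()
def rz(a): return R.from_rotvec([0,0,a]).as_matrix()
TC=np.array([[0,0,1],[0,1,0],[1,0,0]]).T.astype(float)
def fk(q,P,s=(1,1,1)):
    a1,d1,L2,a3,L3,L6,ph=P
    A=rz(q[0]); B=A@ry(q[1]); Cc=A@ry(q[1]+q[2])
    D=Cc@rz(s[0]*q[3])@ry(q[4])
    p=A@[a1,0,d1]+B@[0,0,L2]+Cc@[a3,0,L3]+D@[0,0,L6]
    M=D@rz(s[1]*q[5]+ph)
    return p,np.stack([M[:,2],np.cross(M[:,0],M[:,2]),M[:,0]],1)
E
python3 - <<'E'
from kin import *
J=[[1.186,.3426,1.5249,0,1.2754,-.146],[.85,-.05,2.09,-.81,.91,-.04],[-.05,-.30,2.35,-.16,.37,-1.35],[-.5,-.08,2.33,1.01,.31,-2.81]]
P=[[124.04,509.76,226.1],[336.6,221,274.7],[377.1,39.5,252.2],[452.9,-66.9,223.9]]
O=[[2.999,1.5695,-1.952],[-1.57,.866,-.236],[-1.555,.843,-.135],[-1.547,.806,-.12]]
O=[R.from_euler('xyz',o).as_matrix() for o in O]
for s in [(a,b) for a in(1,-1) for b in (1,-1)]:
    def res(x):
        r=[]
        for j,p,o in zip(J,P,O):
            pp,m=fk(j,x,s); r+=[(pp-p)/10,(m-o).ravel()*30]
        return np.concatenate(r)
    best=min((least_squares(res,[0,200,350,0,350,250,ph]) for ph in (0,1.57,3.14,-1.57)),key=lambda z:z.cost)
    print(s,best.cost,best.x.round(3)); 
    if best.cost<50: print(res(best.x).reshape(4,12).round(1))
E
```

```text
(1, 1) 106.84083674072022 [ 81.482 153.647 459.979  17.184 299.637 253.056  -3.139]
(1, -1) 3966.6265267542685 [ 81.482 153.646 459.979  17.184 299.637 253.056   3.043]
(-1, 1) 4687.409358150249 [ 644.31  -262.846   92.469 -159.1   -230.254 -212.438    3.122]
(-1, -1) 6503.608579582116 [ 644.31  -262.846   92.469 -159.1   -230.254 -212.438    0.789]
```

```bash
cat > fit.py <<'E'
from kin import *
J=[[1.186,.3426,1.5249,0,1.2754,-.146],[.85,-.05,2.09,-.81,.91,-.04],[-.05,-.30,2.35,-.16,.37,-1.35],[-.5,-.08,2.33,1.01,.31,-2.81]]
P=[[124.04,509.76,226.1],[336.6,221,274.7],[377.1,39.5,252.2],[452.9,-66.9,223.9]]
O=[[2.999,1.5695,-1.952],[-1.57,.866,-.236],[-1.555,.843,-.135],[-1.547,.806,-.12]]
O=[R.from_euler('xyz',o).as_matrix() for o in O]
def res(x):
        r=[]
        for j,p,o in zip(J,P,O):
            pp,m=fk(j,x); r+=[(pp-p)/10,(m-o).ravel()*30]
        return np.concatenate(r)
b=least_squares(res,[80,150,460,17,300,253,-3.14],loss='soft_l1');print(b.x)
for j,p,o in zip(J,P,O):
    pp,m=fk(j,b.x);print((pp-p).round(1),R.from_matrix(m.T@o).as_rotvec().round(3))
E
python3 fit.py; python3 -c "
from h import *
o=get_obs();print(o['joint_positions'].round(4),o['tool_pos'].round(1),o['tcp_rot'].round(4),o['dq'].round(3))"
```

```text
[ 113.55749384  -51.12669738  519.18173152 -103.54676179  233.55669865
  239.69557321   -3.13898677]
[79.1 -8.1  2.8] [-0.003 -0.    -0.   ]
[40.2  0.3 -3.4] [ 0.007  0.    -0.002]
[ -4.3 -72.   -2.1] [ 0.005 -0.001 -0.   ]
[  -9.  -105.1    2.7] [-0.009  0.003 -0.004]
[-0.4981 -0.0821  2.3287  1.0005  0.3061 -2.8012] [452.6 -67.4 223.6] [-1.5442  0.8087 -0.1219] [ 0.037 -0.024  0.007 -0.058  0.003  0.08 ]
```

```bash
sed -i 's/a1,d1,L2,a3,L3,L6,ph=P/a1,d1,L2,a3,L3,L6,ph,by=P/; s/A@\[a1,0,d1\]/A@[a1,by,d1]/' kin.py; sed -i 's/253,-3.14\]/253,-3.14,100]/' fit.py; python3 fit.py
```

```text
[  0.93658743 213.25354589 512.57169909  42.41285462 375.46877588
 319.67237324  -3.13898677  76.17690149]
[ 0.3  0.2 -0.1] [-0.003 -0.    -0.   ]
[-0.9 -0.4 -1. ] [ 0.007  0.    -0.002]
[ 0.3 -0.6  1.3] [ 0.005 -0.001 -0.   ]
[ 0.4  0.2 -0.2] [-0.009  0.003 -0.004]
```

```bash
cat >> kin.py <<'E'
PP=[0.937,213.25,512.57,42.41,375.47,319.67,-3.139,76.18]
LO=np.array([-2.53,-.77,.04,-1,.28,-3.11]);HI=np.array([2.53,2.02,2.7,4.14,2.66,3.11])
def ik(p,T,q0):
    def r(q):
        a,m=fk(q,PP); return np.concatenate([(a-p)/10,(m-T).ravel()*20])
    b=least_squares(r,np.clip(q0,LO+1e-3,HI-1e-3),bounds=(LO,HI)); return b.x,b.cost
E
python3 - <<'E'
from kin import *
def target(psi,tilt,sgn):
    psi,t=np.radians([psi,tilt]); x=np.array([np.cos(psi)*np.cos(t),np.sin(psi)*np.cos(t),-np.sin(t)])
    z=sgn*np.array([-np.sin(psi),np.cos(psi),0]); return np.stack([x,np.cross(z,x),z],1)
C0=np.array([537.5,-205.5,98.]);C1=np.array([531.5,-264.7,98.])
for tilt in (45,50):
  for psi in (-26,-18,-8,0,6):
    for s,q6 in ((1,-1.6),(-1,1.6)):
     for side in (55.5,-55.5):
      T=target(psi,tilt,s); L=T[:,2]*s
      out=[]
      for C,past,dz in((C0,-70,0),(C0,20,0),(C0,20,18),(C1,20,18),(C1,20,0),(C1,-70,0)):
        b=min((ik(C+past*T[:,0]+side*L+[0,0,dz],T,[-.5,.3,2,q4,.5,q6-q4]) for q4 in(-.5,0.5,1.5)),key=lambda z:z[1])
        m=np.minimum(b[0]-LO,HI-b[0]); out.append('%.2f@%d%s'%(m.min(),m.argmin()+1,'' if b[1]<1e-3 else '!'))
      print(tilt,psi,s,side,out)
E
```

```text
45 -26 1 55.5 ['0.00@4!', '0.00@5!', '0.00@5!', '0.00@6!', '0.00@5!', '0.00@5!']
45 -26 1 -55.5 ['0.00@5!', '0.00@5!', '0.00@5!', '0.00@5!', '0.00@5!', '0.00@5!']
45 -26 -1 55.5 ['0.00@5!', '0.05@5', '0.00@5', '0.00@5!', '0.04@5', '0.00@5!']
45 -26 -1 -55.5 ['0.00@5!', '0.10@5', '0.04@5', '0.05@5', '0.09@5', '0.05@5']
45 -18 1 55.5 ['0.00@6!', '0.00@6!', '0.00@6!', '0.00@5!', '0.00@5!', '0.00@5!']
45 -18 1 -55.5 ['0.00@6!', '0.00@5!', '0.00@5!', '0.00@6!', '0.00@6!', '0.00@6!']
45 -18 -1 55.5 ['0.00@5!', '0.08@5', '0.02@5', '0.04@5', '0.09@5', '0.01@5']
45 -18 -1 -55.5 ['0.10@5', '0.13@5', '0.10@5', '0.13@5', '0.15@5', '0.17@5']
45 -8 1 55.5 ['0.00@6!', '0.00@5!', '0.00@5!', '0.00@6!', '0.00@6!', '0.00@6!']
45 -8 1 -55.5 ['0.00@6!', '0.00@6!', '0.00@6!', '0.00@6!', '0.00@6!', '0.00@6!']
45 -8 -1 55.5 ['0.10@5', '0.15@5', '0.11@5', '0.15@5', '0.18@5', '0.18@5']
45 -8 -1 -55.5 ['0.25@5', '0.21@5', '0.20@5', '0.24@5', '0.25@5', '0.32@5']
45 0 1 55.5 ['0.00@6!', '0.00@6!', '0.00@6!', '0.00@6!', '0.00@6!', '0.00@6!']
45 0 1 -55.5 ['0.00@6!', '0.00@6!', '0.00@6!', '0.00@6!', '0.00@6!', '0.
[... 1344 characters left out ...]
0.12@5']
50 -8 -1 -55.5 ['0.20@5', '0.12@5', '0.12@5', '0.19@5', '0.18@5', '0.28@5']
50 0 1 55.5 ['0.00@6!', '0.00@6!', '0.00@6!', '0.00@6!', '0.00@6!', '0.00@6!']
50 0 1 -55.5 ['0.00@6!', '0.00@6!', '0.00@6!', '0.00@6!', '0.00@6!', '0.00@6!']
50 0 -1 55.5 ['0.17@5', '0.11@5', '0.10@5', '0.17@5', '0.17@5', '0.27@5']
50 0 -1 -55.5 ['0.33@5', '0.22@5', '0.23@5', '0.30@5', '0.28@5', '0.40@5']
50 6 1 55.5 ['0.00@6!', '0.00@6!', '0.00@6!', '0.00@6!', '0.00@6!', '0.00@6!']
50 6 1 -55.5 ['0.00@6!', '0.00@6!', '0.00@6!', '0.00@6!', '0.00@6!', '0.00@6!']
50 6 -1 55.5 ['0.28@5', '0.18@5', '0.19@5', '0.26@5', '0.25@5', '0.37@5']
50 6 -1 -55.5 ['0.42@5', '0.29@5', '0.31@5', '0.38@5', '0.36@5', '0.49@5']
```

```bash
for i in 1; do python3 -m creep '[{"tx":0,"ty":0,"tz":0,"wx":0.12,"wy":0,"wz":0,"gripper":-1},{"tx":0,"ty":0,"tz":0,"wx":0.24,"wy":0,"wz":0,"gripper":-1},{"tx":0,"ty":0,"tz":0,"wx":0.36,"wy":0,"wz":0,"gripper":-1},{"tx":0,"ty":0,"tz":0,"wx":0.48,"wy":0,"wz":0,"gripper":-1},{"tx":0,"ty":0,"tz":0,"wx":0.6,"wy":0,"wz":0,"gripper":-1},{"tx":0,"ty":0,"tz":0,"wx":0.72,"wy":0,"wz":0,"gripper":-1},{"tx":0,"ty":0,"tz":0,"wx":0.84,"wy":0,"wz":0,"gripper":-1},{"tx":0,"ty":0,"tz":0,"wx":0.96,"wy":0,"wz":0,"gripper":-1}]';done; python3 -c "
from h import *
print(get_obs()['joint_positions'].round(2))"
```

```text
time: 3.05
tool_pos: [452.6, -65.4, 224.4]
tcp_rot: [-0.579, 0.807, -0.119]
contact_force: [0.3, -0.5, 0.1]
grip_width: 92.0
[-0.49 -0.08  2.33  1.    0.31 -1.83]
```

```bash
python3 -m creep '[{"tx":0,"ty":0,"tz":0,"wx":0.12,"wy":0,"wz":0,"gripper":-1},{"tx":0,"ty":0,"tz":0,"wx":0.24,"wy":0,"wz":0,"gripper":-1},{"tx":0,"ty":0,"tz":0,"wx":0.36,"wy":0,"wz":0,"gripper":-1},{"tx":0,"ty":0,"tz":0,"wx":0.48,"wy":0,"wz":0,"gripper":-1},{"tx":0,"ty":0,"tz":0,"wx":0.6,"wy":0,"wz":0,"gripper":-1},{"tx":0,"ty":0,"tz":0,"wx":0.72,"wy":0,"wz":0,"gripper":-1},{"tx":0,"ty":0,"tz":0,"wx":0.84,"wy":0,"wz":0,"gripper":-1},{"tx":0,"ty":0,"tz":0,"wx":0.96,"wy":0,"wz":0,"gripper":-1}]'
python3 -m creep '[{"tx":0,"ty":0,"tz":0,"wx":0.12,"wy":0,"wz":0,"gripper":-1},{"tx":0,"ty":0,"tz":0,"wx":0.24,"wy":0,"wz":0,"gripper":-1},{"tx":0,"ty":0,"tz":0,"wx":0.36,"wy":0,"wz":0,"gripper":-1},{"tx":0,"ty":0,"tz":0,"wx":0.48,"wy":0,"wz":0,"gripper":-1},{"tx":0,"ty":0,"tz":0,"wx":0.6,"wy":0,"wz":0,"gripper":-1},{"tx":0,"ty":0,"tz":0,"wx":0.72,"wy":0,"wz":0,"gripper":-1},{"tx":0,"ty":0,"tz":0,"wx":0.84,"wy":0,"wz":0,"gripper":-1},{"tx":0,"ty":0,"tz":0,"wx":0.96,"wy":0,"wz":0,"gripper":-1}]'; python3 -c "
from h import *
print(get_obs()['joint_positions'].round(2))
T=target(0,45,-1);p=C0-70*T[:,0]+[0,55.5,0];print(p);go(p,T)"
```

```text
time: 3.72
tool_pos: [452.6, -65.3, 224.4]
tcp_rot: [0.381, 0.807, -0.119]
contact_force: [-0.6, 0.5, -0.4]
grip_width: 91.5
time: 4.38
tool_pos: [452.6, -65.4, 224.4]
tcp_rot: [1.341, 0.807, -0.119]
contact_force: [0.4, 0.7, -0.1]
grip_width: 91.7
[-0.49 -0.08  2.33  1.    0.31  0.09]
[ 488.00252532 -150.          147.49747468]
t cm [ 8.68 -3.82  7.3 ] w [0.145 0.08  0.031] |d| 12.0 deg 9.7
```

```bash
python3 -m creep '[{"tx":0.5,"ty":-0.5,"tz":1,"wx":0.04,"wy":0.02,"wz":0.01,"gripper":-1},{"tx":1.5,"ty":-1,"tz":2,"wx":0.08,"wy":0.04,"wz":0.02,"gripper":-1},{"tx":3,"ty":-1.5,"tz":3,"wx":0.12,"wy":0.06,"wz":0.03,"gripper":-1},{"tx":4.5,"ty":-2,"tz":4,"wx":0.145,"wy":0.08,"wz":0.031,"gripper":-1},{"tx":6,"ty":-2.5,"tz":5,"wx":0.145,"wy":0.08,"wz":0.031,"gripper":-1},{"tx":7.5,"ty":-3.2,"tz":6.2,"wx":0.145,"wy":0.08,"wz":0.031,"gripper":-1},{"tx":8.7,"ty":-3.8,"tz":7.3,"wx":0.145,"wy":0.08,"wz":0.031,"gripper":-1},{"tx":8.7,"ty":-3.8,"tz":7.3,"wx":0.145,"wy":0.08,"wz":0.031,"gripper":-1}]'; python3 -c "
from h import *
print(get_obs()['joint_positions'].round(2))
T=target(0,45,-1);p=C0-70*T[:,0]+[0,55.5,0];print(p);go(p,T)
for n in ('scene','wrist','top'):
  c=snap(n,n+'2')
  if n!='wrist':
    a=(250,150,450,275) if n=='scene' else (230,180,400,310)
    cv2.imwrite('pics/%sz2.png'%n,cv2.resize(c['frame'][a[1]:a[3],a[0]:a[2]],None,fx=4,fy=4,interpolation=cv2.INTER_CUBIC)[:,:,::-1])"
```

```text
time: 5.05
tool_pos: [489.1, -151.8, 146.2]
tcp_rot: [1.568, 0.789, 0.0]
contact_force: [0.5, 0.8, 0.4]
grip_width: 91.3
[-0.77  0.25  2.31  1.63  0.52 -0.67]
[ 488.00252532 -150.          147.49747468]
t cm [-0.17  0.02 -0.18] w [ 0.003 -0.     0.003] |d| 0.3 deg 0.3
```

View pics/scenez2.png

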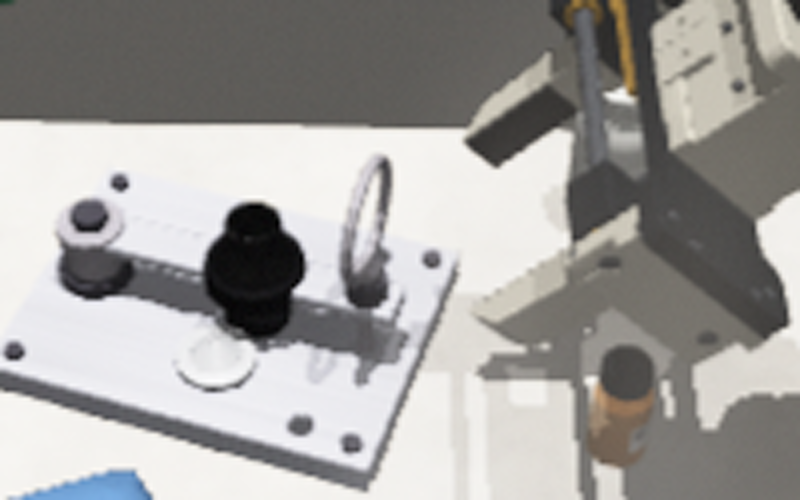

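View pics/wrist2.png

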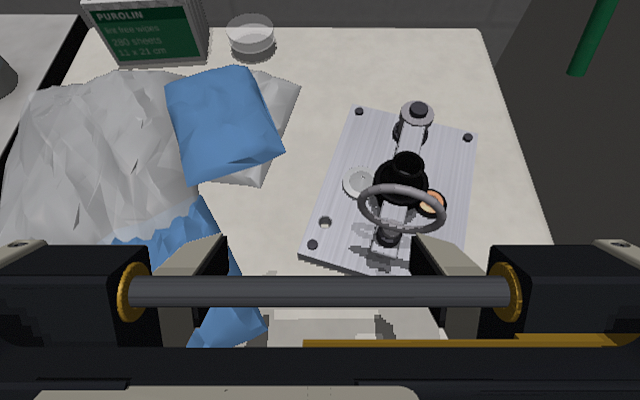

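View pics/topz2.png

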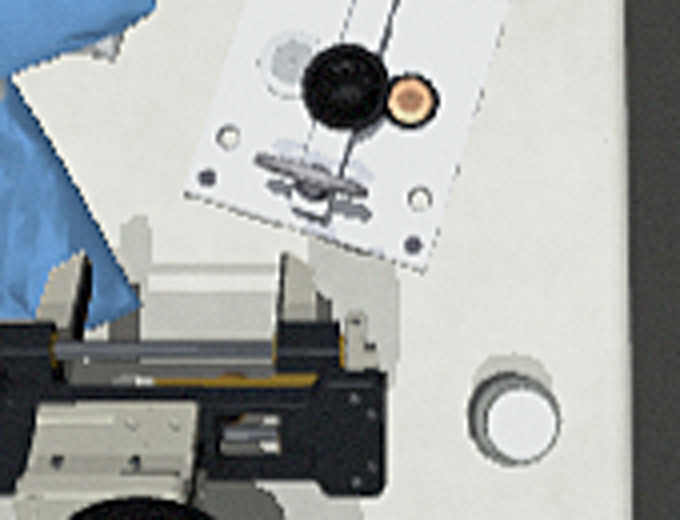

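The views show the finger as a wedge, thin at its tip along the inner face, with the ring ahead at wrist pixel (402,210). I'll measure the right finger's profile from depth.

Run:
```python
from h import *
p,M=Rt()
for n in ('top2','scene2'):
    P=cloud(load(n)); q=(P.reshape(-1,3)-p)@M
    m=(q[:,0]>-70)&(q[:,0]<5)&(q[:,2]>35)&(q[:,2]<75)&(abs(q[:,1])<20); q=q[m]
    print(n,len(q))
    for a in range(-70,5,6):
        s=q[(q[:,0]>=a)&(q[:,0]<a+6)]
        if len(s): print(a,len(s),'z',s[:,2].min().round(1),s[:,2].max().round(1),'y',s[:,1].min().round(1),s[:,1].max().round(1))
# ring refined: fit of circle points from wrist/top
for n in ('top2','scene2','wrist2'):
    c=load(n);P=cloud(c).reshape(-1,3)
    d=P-C0; m=(np.linalg.norm(d[:,:2]-0,axis=1)<42)&(P[:,2]>85)&(P[:,2]<140)
    ax=np.array([.953,-.302]); m&=abs(d[:,:2]@ax)<15
    if n=='wrist2': m&=(P[:,0]>515)
    q=P[m]
    lat=np.array([.302,.953])
    if len(q): print(n,len(q),'x',(q[:,:2]@ax-C0[:2]@ax).mean().round(1),'lat',((q[:,:2]-C0[:2])@lat).min().round(1),((q[:,:2]-C0[:2])@lat).max().round(1),'ztop',q[:,2].max().round(1))
```

```text
top2 139
-46 11 z 45.7 62.2 y 9.5 13.0
-40 22 z 45.5 62.1 y 8.7 12.8
-34 23 z 45.0 62.0 y 8.1 12.9
-28 22 z 46.8 61.7 y 8.8 13.0
-22 18 z 46.5 61.5 y 9.4 12.1
-16 22 z 46.1 61.4 y 9.3 12.7
-10 14 z 45.8 57.3 y 8.7 12.0
-4 7 z 45.4 51.4 y 8.3 11.4
scene2 542
-70 28 z 49.7 57.5 y -12.2 13.9
-64 29 z 48.9 67.9 y -13.7 14.3
-58 36 z 49.5 68.8 y -10.5 11.7
-52 52 z 49.2 68.0 y -9.3 12.9
-46 61 z 47.4 65.2 y -11.0 12.2
-40 53 z 46.3 65.7 y -8.6 12.3
-34 51 z 46.7 65.7 y -9.9 11.8
-28 54 z 46.3 65.3 y -9.8 11.8
-22 52 z 47.5 65.1 y -9.7 12.0
-16 49 z 46.5 64.3 y -8.9 11.5
-10 43 z 47.0 61.8 y -9.2 12.5
-4 33 z 46.8 56.0 y -9.3 11.4
2 1 z 51.4 51.4 y -6.6 -6.6
top2 90 x 0.6 lat -30.6 29.4 ztop 130.3
scene2 163 x -0.0 lat -30.8 28.6 ztop 131.1
wrist2 1193 x -2.0 lat -31.7 29.6 ztop 128.9
```

```bash
python3 -m creep '[{"tx":1.2,"ty":0,"tz":-0.1,"wx":0,"wy":0,"wz":0,"gripper":-1},{"tx":2.4,"ty":0,"tz":-0.1,"wx":0,"wy":0,"wz":0,"gripper":-1},{"tx":3.6,"ty":0,"tz":-0.1,"wx":0,"wy":0,"wz":0,"gripper":-1},{"tx":4.8,"ty":0,"tz":-0.1,"wx":0,"wy":0,"wz":0,"gripper":-1},{"tx":5.8,"ty":0,"tz":-0.1,"wx":0,"wy":0,"wz":0,"gripper":-1},{"tx":6.4,"ty":0,"tz":-0.1,"wx":0,"wy":0,"wz":0,"gripper":-1},{"tx":6.6,"ty":0,"tz":-0.1,"wx":0,"wy":0,"wz":0,"gripper":-1},{"tx":6.6,"ty":0,"tz":-0.1,"wx":0,"wy":0,"wz":0,"gripper":-1}]'
cat >> h.py <<'E'
def look(i):
  for n in ('scene','wrist','top'):
    c=snap(n,n+str(i))
    if n!='wrist':
      a=(250,150,450,275) if n=='scene' else (230,180,400,310)
      cv2.imwrite('pics/%sz%s.png'%(n,i),cv2.resize(c['frame'][a[1]:a[3],a[0]:a[2]],None,fx=4,fy=4,interpolation=cv2.INTER_CUBIC)[:,:,::-1])
E
python3 -c "
from h import *
look(3)
T=target(0,45,-1);p=np.array([537.2,-206.2,98])+22*T[:,0]+[0,55.5,0];print(p);go(p,T)"
```

```text
time: 5.87
tool_pos: [535.7, -149.2, 101.6]
tcp_rot: [1.564, 0.785, 0.0]
contact_force: [1.0, 0.3, 0.3]
grip_width: 91.8
[ 552.75634919 -150.7          82.44365081]
t cm [ 2.59 -0.14  0.07] w [ 0.007  0.001 -0.   ] |d| 2.6 deg 0.4
```

View pics/scenez3.png

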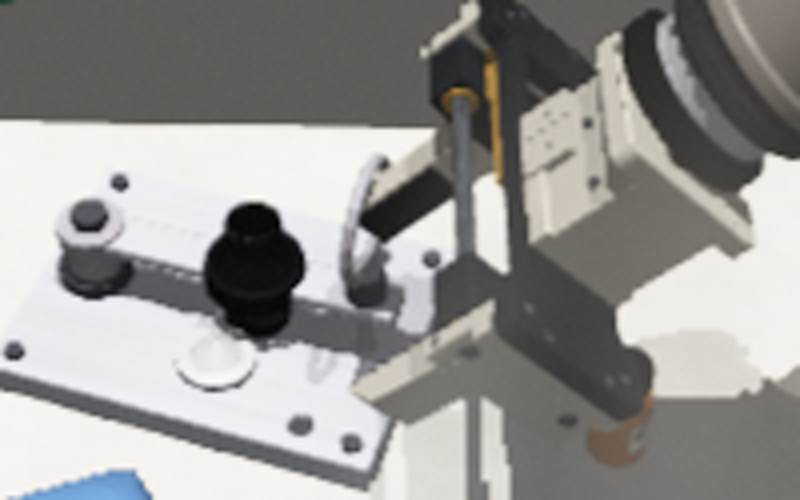

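View pics/topz3.png

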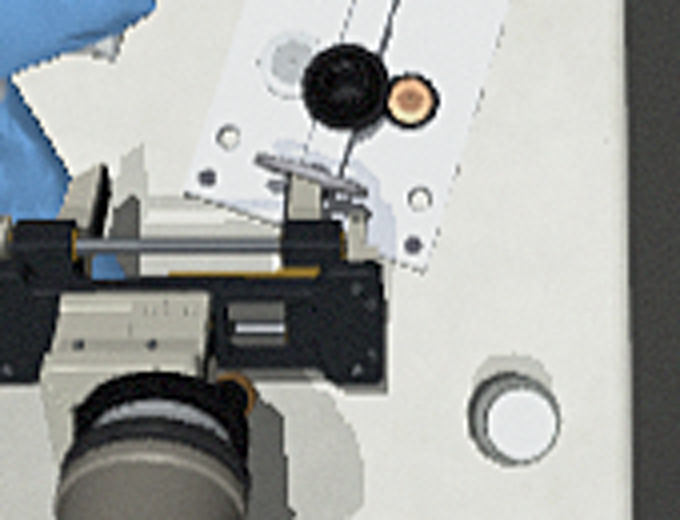

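The finger is lined up with the ring (top zoom, finger about 305 and ring 255–368) with no contact force, so I'll go the rest of the way through.

```bash
python3 -m creep '[{"tx":0.8,"ty":-0.1,"tz":0.1,"wx":0,"wy":0,"wz":0,"gripper":-1},{"tx":1.6,"ty":-0.1,"tz":0.2,"wx":0,"wy":0,"wz":0,"gripper":-1},{"tx":2.2,"ty":-0.1,"tz":0.2,"wx":0,"wy":0,"wz":0,"gripper":-1},{"tx":2.6,"ty":-0.1,"tz":0.2,"wx":0,"wy":0,"wz":0,"gripper":-1},{"tx":2.6,"ty":-0.1,"tz":0.2,"wx":0,"wy":0,"wz":0,"gripper":-1},{"tx":2.6,"ty":-0.1,"tz":0.2,"wx":0,"wy":0,"wz":0,"gripper":-1}]'; python3 -c "
from h import *
look(4)
T=target(0,45,-1);p=np.array([537.2,-206.2,98])+22*T[:,0]+[0,55.5,0];go(p,T)"
```

```text
time: 6.52
tool_pos: [553.1, -152.2, 81.8]
tcp_rot: [1.564, 0.786, -0.001]
contact_force: [-0.4, 1.2, 0.1]
grip_width: 91.8
t cm [-0.05  0.01 -0.17] w [0.006 0.001 0.   ] |d| 0.2 deg 0.4
```

View pics/scenez4.png

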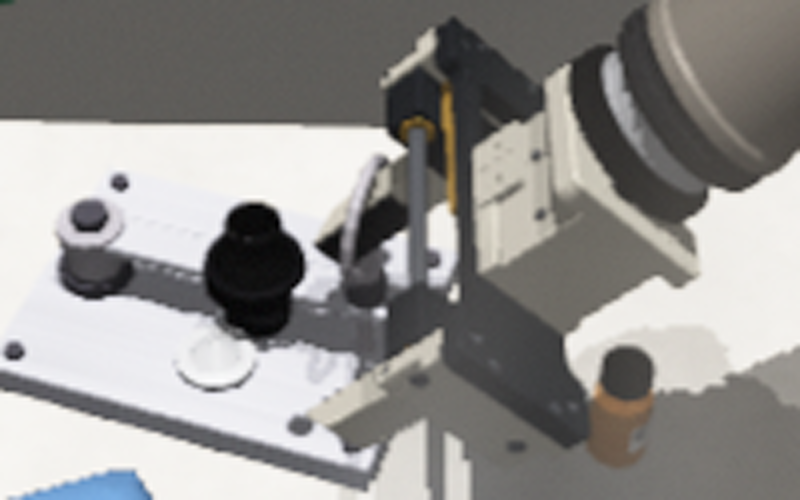

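View pics/wrist4.png

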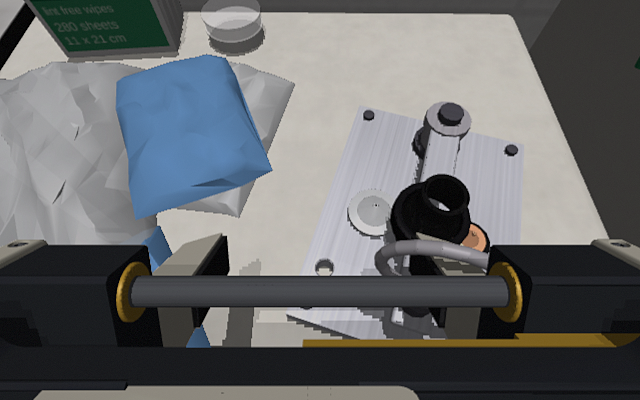

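The finger is through the ring (scene zoom, tip at (325,245), ring around (365,215)) and nothing is touching. I'll lift straight up.

```bash
python3 -m creep '[{"tx":-0.25,"ty":0.25,"tz":-0.1,"wx":0,"wy":0,"wz":0,"gripper":-1},{"tx":-0.5,"ty":0.5,"tz":-0.1,"wx":0,"wy":0,"wz":0,"gripper":-1},{"tx":-0.7,"ty":0.7,"tz":-0.1,"wx":0,"wy":0,"wz":0,"gripper":-1},{"tx":-0.9,"ty":0.9,"tz":-0.1,"wx":0,"wy":0,"wz":0,"gripper":-1},{"tx":-1.1,"ty":1.1,"tz":-0.1,"wx":0,"wy":0,"wz":0,"gripper":-1},{"tx":-1.1,"ty":1.1,"tz":-0.1,"wx":0,"wy":0,"wz":0,"gripper":-1}]';  python3 -m creep '[{"tx":-0.2,"ty":0.2,"tz":0,"wx":0,"wy":0,"wz":0,"gripper":-1},{"tx":-0.4,"ty":0.4,"tz":0,"wx":0,"wy":0,"wz":0,"gripper":-1},{"tx":-0.5,"ty":0.5,"tz":0,"wx":0,"wy":0,"wz":0,"gripper":-1},{"tx":-0.6,"ty":0.6,"tz":0,"wx":0,"wy":0,"wz":0,"gripper":-1},{"tx":-0.6,"ty":0.6,"tz":0,"wx":0,"wy":0,"wz":0,"gripper":-1}]';python3 -c "
from h import *
look(5)
P=cloud(load('scene5'));
P=P[180:240,310:360].reshape(-1,3);d=P-C0; m=(np.linalg.norm(d[:,:2],axis=1)<42)&(P[:,2]>100)&(P[:,2]<170)&(abs(d[:,:2]@[.953,-.302])<12)
print(np.percentile(P[m][:,2],[90,95,99]),P[m].mean(0))"
```

```text
time: 7.17
tool_pos: [552.8, -151.2, 97.5]
tcp_rot: [1.564, 0.787, -0.001]
contact_force: [-2.2, 1.6, -5.3]
grip_width: 91.6
time: 7.58
tool_pos: [552.9, -151.2, 105.9]
tcp_rot: [1.564, 0.787, -0.001]
contact_force: [-3.8, 0.3, -6.3]
grip_width: 92.0
[147.05768364 148.17372522 150.82342529] [ 538.51456945 -197.81171449  132.17457306]
```

View pics/scenez5.png

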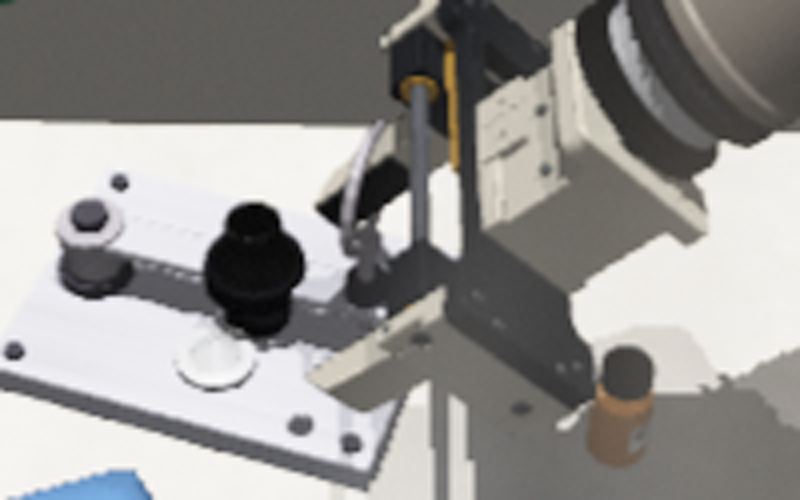

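The pin is lifted about 17 mm (ring top at 147 mm, spring force 6 N). I'll swing along the arc to about 0.34 rad, just short of the hole.

```bash
python3 -m creep '[{"tx":-0.12,"ty":-0.12,"tz":0.6,"wx":0,"wy":0,"wz":0,"gripper":-1},{"tx":-0.25,"ty":-0.25,"tz":1.35,"wx":0,"wy":0,"wz":0,"gripper":-1},{"tx":-0.33,"ty":-0.33,"tz":2.05,"wx":0,"wy":0,"wz":0,"gripper":-1},{"tx":-0.41,"ty":-0.41,"tz":2.7,"wx":0,"wy":0,"wz":0,"gripper":-1},{"tx":-0.44,"ty":-0.44,"tz":3.4,"wx":0,"wy":0,"wz":0,"gripper":-1},{"tx":-0.47,"ty":-0.47,"tz":4.1,"wx":0,"wy":0,"wz":0,"gripper":-1},{"tx":-0.47,"ty":-0.47,"tz":4.7,"wx":0,"wy":0,"wz":0,"gripper":-1},{"tx":-0.47,"ty":-0.47,"tz":4.7,"wx":0,"wy":0,"wz":0,"gripper":-1}]'; python3 -c "
from h import *
look(6); print(get_obs()['contact_force'],get_obs()['joint_positions'].round(2))"
```

```text
time: 8.4
tool_pos: [546.9, -200.1, 106.3]
tcp_rot: [1.562, 0.786, -0.004]
contact_force: [-0.9, -1.0, -5.8]
grip_width: 91.8
[-1.641848    0.58858737 -5.36873145] [-0.76  0.44  2.16  1.73  0.51 -0.78]
```

View pics/scenez6.png

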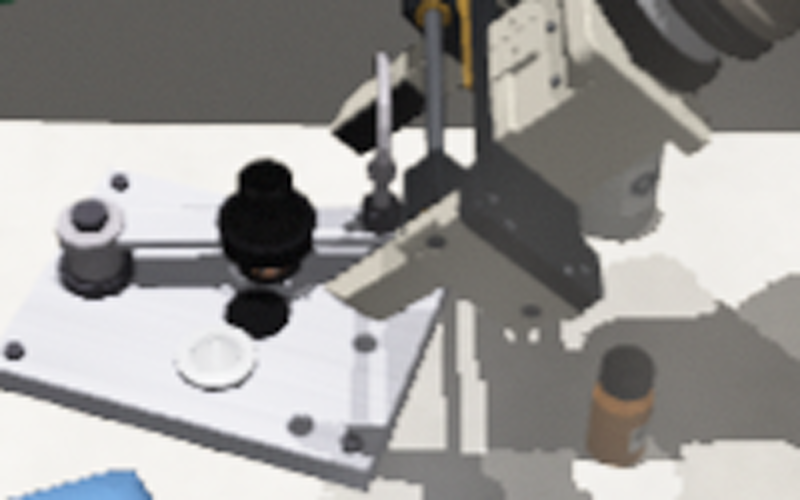

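View pics/topz6.png

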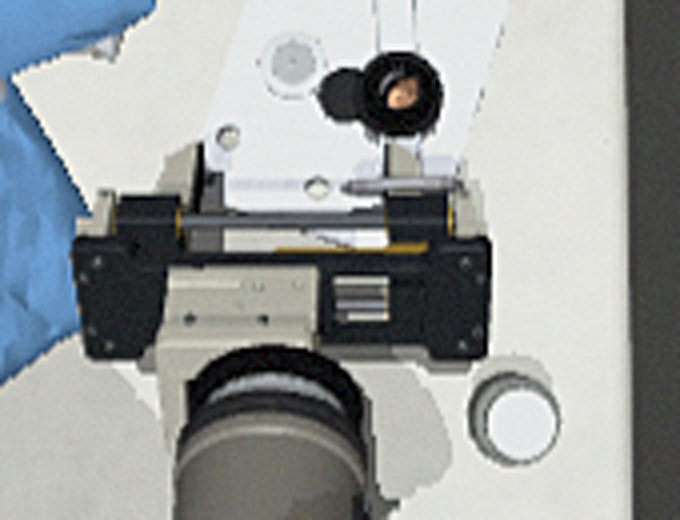

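The loupe has moved onto the copper cone (top zoom, (403,92)). I'll work out the arm angle from ring depth.

```bash
cat >> h.py <<'E'
def ang(i):
    pv=np.array([670.5,-249.])
    for n in ('top','wrist'):
        c=load(n+str(i)); P=cloud(c); m=(P[...,2]>105)&(P[...,2]<152)&(np.hypot(P[...,0]-531,P[...,1]+255)<60)
        P=P[m]; r=np.hypot(*(P[:,:2]-pv).T); P=P[abs(r-140)<5] if n=='top' else P[abs(r-140)<12]
        # need span; print lateral extremes
        a=np.arctan2(P[:,1]+249,P[:,0]-670.5)%(2*np.pi); a0=np.arctan2(42.8,-133.3)
        if len(P): print(n,len(P),'theta',(np.percentile(a,[1,99])-a0).round(3),'mid',(np.percentile(a,[1,99]).mean()-a0).round(3),'ztop',np.percentile(P[:,2],98).round(1))
E
python3 -c "
from h import *
ang(6);ang(5)"
```

```text
top 110 theta [0.14  0.548] mid 0.344 ztop 145.7
wrist 2217 theta [0.151 0.415] mid 0.283 ztop 145.3
top 57 theta [-0.081  0.156] mid 0.038 ztop 148.2
wrist 1622 theta [-0.082  0.058] mid -0.012 ztop 146.9
```

The arm is at about 0.344 rad as planned. I'll lower 22 mm so the pin rides on the plate and the finger sits in the middle of the ring.

```bash
python3 -m creep '[{"tx":0.3,"ty":-0.3,"tz":0,"wx":0,"wy":0,"wz":0,"gripper":-1},{"tx":0.6,"ty":-0.6,"tz":0,"wx":0,"wy":0,"wz":0,"gripper":-1},{"tx":0.9,"ty":-0.9,"tz":0,"wx":0,"wy":0,"wz":0,"gripper":-1},{"tx":1.2,"ty":-1.2,"tz":0,"wx":0,"wy":0,"wz":0,"gripper":-1},{"tx":1.5,"ty":-1.5,"tz":0,"wx":0,"wy":0,"wz":0,"gripper":-1},{"tx":1.5,"ty":-1.5,"tz":0,"wx":0,"wy":0,"wz":0,"gripper":-1}]'; python3 -c "
from h import *
look(7); ang(7)"
```

```text
time: 9.05
tool_pos: [547.6, -198.4, 85.7]
tcp_rot: [1.563, 0.784, -0.001]
contact_force: [-0.0, -0.1, 0.1]
grip_width: 91.6
top 102 theta [0.126 0.552] mid 0.339 ztop 138.7
wrist 2513 theta [0.129 0.394] mid 0.262 ztop 137.8
```

View pics/scenez7.png

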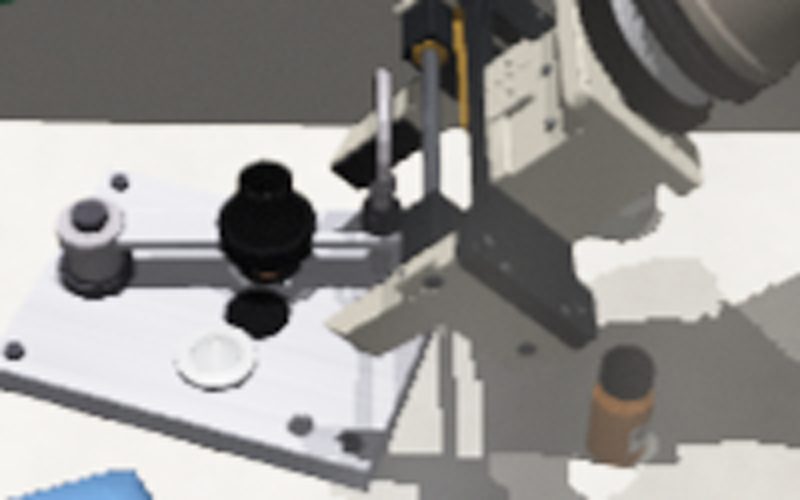

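The pin is riding on the plate (ring top 138.7 mm, 10 mm above home) and contact force is near zero. I'll push sideways slowly until it drops.

```bash
python3 -m creep '[{"tx":0,"ty":0,"tz":0.15,"wx":0,"wy":0,"wz":0,"gripper":-1},{"tx":0,"ty":0,"tz":0.3,"wx":0,"wy":0,"wz":0,"gripper":-1},{"tx":0,"ty":0,"tz":0.45,"wx":0,"wy":0,"wz":0,"gripper":-1},{"tx":0,"ty":0,"tz":0.6,"wx":0,"wy":0,"wz":0,"gripper":-1},{"tx":0,"ty":0,"tz":0.75,"wx":0,"wy":0,"wz":0,"gripper":-1},{"tx":0,"ty":0,"tz":0.85,"wx":0,"wy":0,"wz":0,"gripper":-1},{"tx":0,"ty":0,"tz":0.9,"wx":0,"wy":0,"wz":0,"gripper":-1}]'; python3 -c "
from h import *
look(8); ang(8);print(get_obs()['contact_force'])"
```

```text
time: 9.78
tool_pos: [546.8, -206.7, 85.1]
tcp_rot: [1.565, 0.785, 0.001]
contact_force: [0.0, 5.7, 2.2]
grip_width: 91.7
top 100 theta [0.137 0.55 ] mid 0.343 ztop 138.6
wrist 3077 theta [0.133 0.454] mid 0.293 ztop 137.6
[0.42782489 3.85789479 2.42216347]
```

View pics/topz8.png

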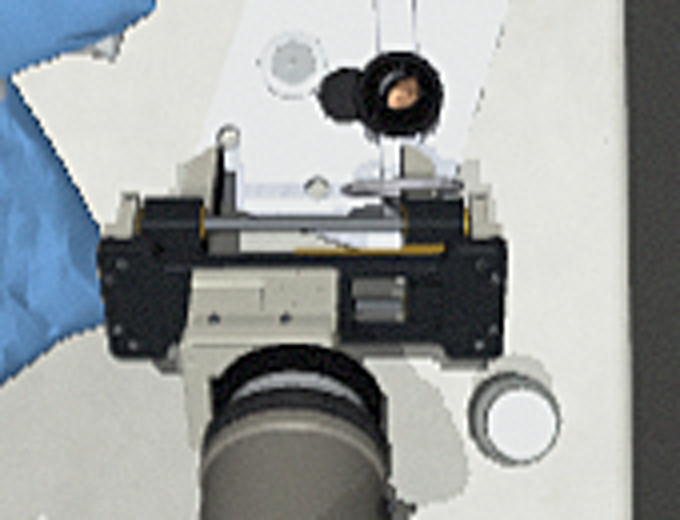

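View pics/wrist8.png

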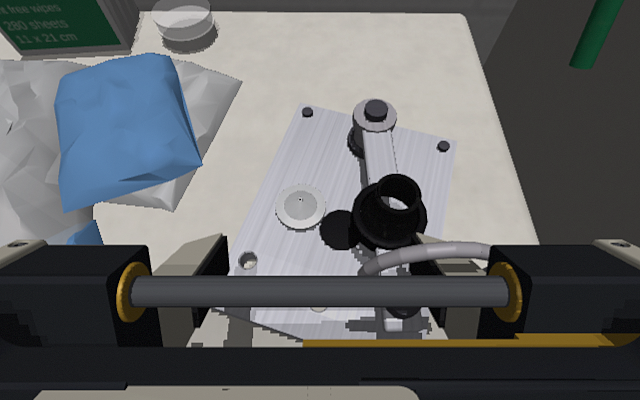

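The arm hasn't moved. The finger presses on the lower part of the ring and loads the pin (2.4 N upward on the tool). I'll raise it 6 mm to push at mid-height.

```bash
python3 -m creep '[{"tx":-0.2,"ty":0.2,"tz":-0.1,"wx":0,"wy":0,"wz":0,"gripper":-1},{"tx":-0.4,"ty":0.4,"tz":0,"wx":0,"wy":0,"wz":0,"gripper":-1},{"tx":-0.4,"ty":0.4,"tz":0.15,"wx":0,"wy":0,"wz":0,"gripper":-1},{"tx":-0.4,"ty":0.4,"tz":0.3,"wx":0,"wy":0,"wz":0,"gripper":-1},{"tx":-0.4,"ty":0.4,"tz":0.45,"wx":0,"wy":0,"wz":0,"gripper":-1},{"tx":-0.4,"ty":0.4,"tz":0.55,"wx":0,"wy":0,"wz":0,"gripper":-1},{"tx":-0.4,"ty":0.4,"tz":0.6,"wx":0,"wy":0,"wz":0,"gripper":-1}]'; python3 -c "
from h import *
look(9); ang(9);print(get_obs()['contact_force'])"
```

```text
time: 10.52
tool_pos: [546.5, -213.1, 90.4]
tcp_rot: [1.565, 0.786, -0.0]
contact_force: [-1.5, 3.2, -0.1]
grip_width: 91.7
top 106 theta [0.14  0.565] mid 0.353 ztop 138.6
wrist 2984 theta [0.151 0.512] mid 0.332 ztop 137.7
[-0.52284497  2.58995905 -1.05357   ]
```

```bash
python3 -m creep '[{"tx":0,"ty":0,"tz":0.1,"wx":0,"wy":0,"wz":0,"gripper":-1},{"tx":0,"ty":0,"tz":0.2,"wx":0,"wy":0,"wz":0,"gripper":-1},{"tx":0,"ty":0,"tz":0.3,"wx":0,"wy":0,"wz":0,"gripper":-1},{"tx":0,"ty":0,"tz":0.4,"wx":0,"wy":0,"wz":0,"gripper":-1},{"tx":0,"ty":0,"tz":0.5,"wx":0,"wy":0,"wz":0,"gripper":-1},{"tx":0,"ty":0,"tz":0.55,"wx":0,"wy":0,"wz":0,"gripper":-1}]'; python3 -c "
from h import *
look(10); ang(10);print(get_obs()['contact_force'])"
```

```text
time: 11.17
tool_pos: [546.4, -219.0, 90.3]
tcp_rot: [1.564, 0.787, -0.001]
contact_force: [-1.3, 3.0, -4.3]
grip_width: 91.7
top 103 theta [0.224 0.627] mid 0.425 ztop 131.4
wrist 2624 theta [0.245 0.582] mid 0.414 ztop 129.9
[-1.22390595  1.96541485 -4.4492492 ]
```

The arm is at about 0.42 rad and the pin has dropped, with the ring still resting on the finger (4.4 N). I'll re-centre the finger and lower it so the ring is free.

```bash
python3 -m creep '[{"tx":0.2,"ty":-0.2,"tz":-0.3,"wx":0,"wy":0,"wz":0,"gripper":-1},{"tx":0.4,"ty":-0.4,"tz":-0.6,"wx":0,"wy":0,"wz":0,"gripper":-1},{"tx":0.5,"ty":-0.5,"tz":-0.9,"wx":0,"wy":0,"wz":0,"gripper":-1},{"tx":0.5,"ty":-0.5,"tz":-1.0,"wx":0,"wy":0,"wz":0,"gripper":-1},{"tx":0.5,"ty":-0.5,"tz":-1.0,"wx":0,"wy":0,"wz":0,"gripper":-1}]'; python3 -c "
from h import *
look(11); ang(11);print(get_obs()['contact_force'])
P=cloud(load('top0'));d=P-C0;m=(np.linalg.norm(d[...,:2],axis=2)<35)&(P[...,2]>105)&(P[...,2]<160);print(np.percentile(P[m][:,2],98))"
```

```text
time: 11.73
tool_pos: [547.0, -208.6, 83.8]
tcp_rot: [1.564, 0.785, -0.001]
contact_force: [-0.0, -0.4, -0.0]
grip_width: 91.8
top 95 theta [0.224 0.619] mid 0.421 ztop 129.2
wrist 2087 theta [0.227 0.471] mid 0.349 ztop 128.4
[ 0.26825472  0.3669174  -0.11604195]
129.34333611757833
```

View pics/scenez11.png

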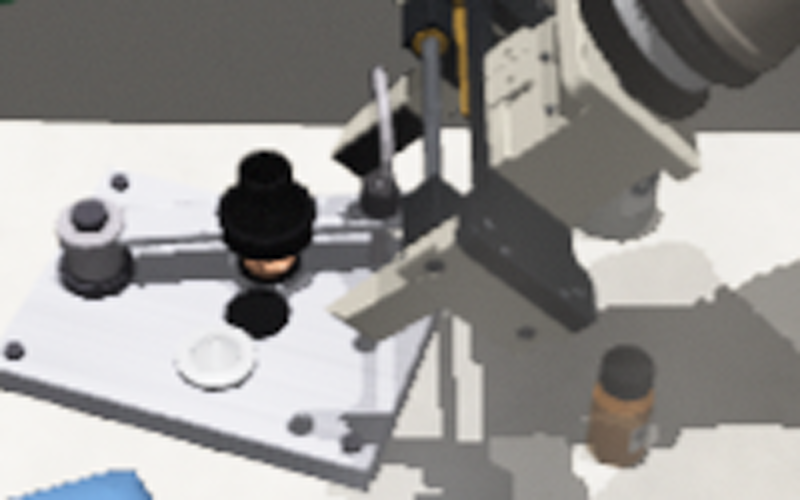

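View pics/topz11.png

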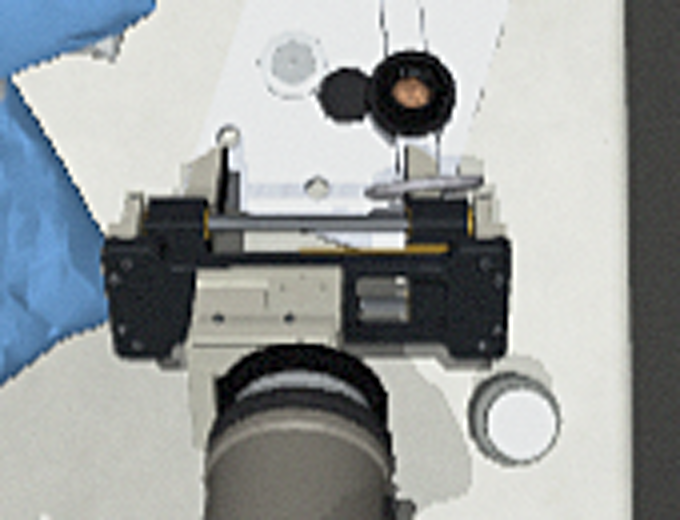

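The ring top is at 129.2 mm (129.3 at the start), the arm at about 0.42 rad and the contact force near zero. The pin is home, so I'll back straight out.

```bash
python3 -m creep '[{"tx":-0.7,"ty":-0.05,"tz":0,"wx":0,"wy":0,"wz":0,"gripper":-1},{"tx":-1.6,"ty":-0.1,"tz":0,"wx":0,"wy":0,"wz":0,"gripper":-1},{"tx":-2.8,"ty":-0.1,"tz":0,"wx":0,"wy":0,"wz":0,"gripper":-1},{"tx":-4.2,"ty":-0.1,"tz":0,"wx":0,"wy":0,"wz":0,"gripper":-1},{"tx":-6,"ty":-0.1,"tz":0,"wx":0,"wy":0,"wz":0,"gripper":-1},{"tx":-8,"ty":-0.1,"tz":0,"wx":0,"wy":0,"wz":0,"gripper":-1},{"tx":-10,"ty":-0.1,"tz":0,"wx":0,"wy":0,"wz":0,"gripper":-1},{"tx":-12,"ty":-0.1,"tz":0,"wx":0,"wy":0,"wz":0,"gripper":-1}]'; python3 -m creep '[{"tx":-1,"ty":0,"tz":-1.5,"wx":0,"wy":0,"wz":0,"gripper":-1},{"tx":-2,"ty":0,"tz":-4,"wx":0,"wy":0,"wz":0,"gripper":-1},{"tx":-3,"ty":1,"tz":-7,"wx":0,"wy":0,"wz":0,"gripper":-1},{"tx":-3,"ty":1,"tz":-9,"wx":0,"wy":0,"wz":0,"gripper":-1},{"tx":-3,"ty":1,"tz":-9,"wx":0,"wy":0,"wz":0,"gripper":-1},{"tx":-3,"ty":1,"tz":-9,"wx":0,"wy":0,"wz":0,"gripper":-1}]';python3 -c "
from h import *
look(12); ang(12)
A,B=cloud(load('top0')),cloud(load('top12'))
for n,P,(u,v) in [('vial0',A,(288,279)),('bottle0',A,(358,284)),('bottle',B,(358,284)),('silver',B,(301,196)),('cop',B,(333,203))]: print(n,P[v,u].round(1))"
```

```text
time: 12.55
tool_pos: [460.1, -208.6, 168.5]
tcp_rot: [1.564, 0.787, -0.002]
contact_force: [0.7, 1.2, 0.0]
grip_width: 92.2
time: 13.05
tool_pos: [446.6, -118.0, 196.2]
tcp_rot: [1.562, 0.785, -0.001]
contact_force: [0.1, 0.0, 0.1]
grip_width: 91.9
top 86 theta [0.221 0.62 ] mid 0.42 ztop 129.6
wrist 558 theta [0.217 0.602] mid 0.41 ztop 127.9
vial0 [ 424.7 -164.4   57.1]
bottle0 [ 417.1 -309.7   90.1]
bottle [ 417.  -309.8   89. ]
silver [ 606.7 -188.5   27.3]
cop [ 591.2 -260.3   25.5]
```

View pics/scene12.png

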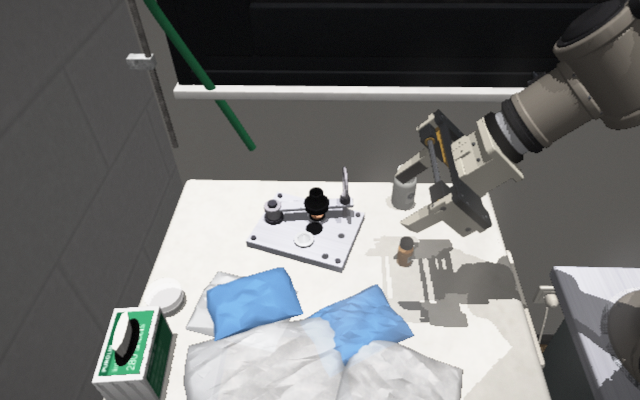

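View pics/topz12.png

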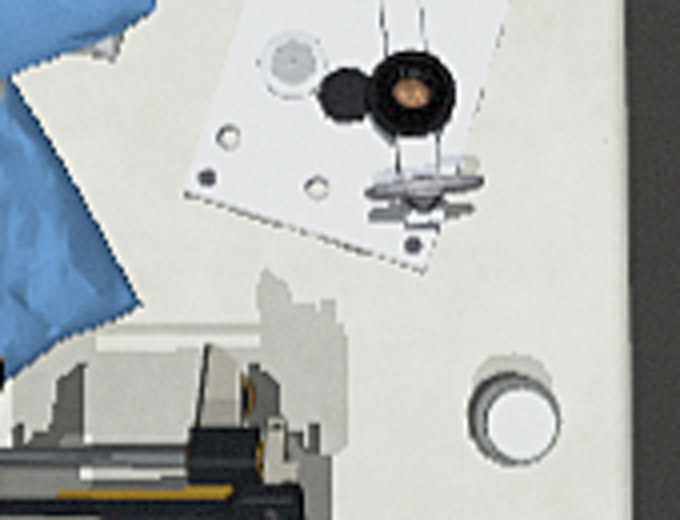

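The final views show the loupe over the copper cone (top zoom, (412,92)) and the pin home in the end hole. The cones, vial (405,250) and bottle (404,190) are where they were, and the gripper is clear. I'll hand in the job.

```bash
python3 -c "
from plant import *
o=get_obs();print(o['time'],abs(o['dq']).max(),o['contact_force']);print(close_job())"
```

```text
13.2 0.009479031420715003 [0.25900101 0.56066111 0.53629035]
the job is handed in; nothing more can be done
None
```

The loupe is now over the smaller (coppery) cone, with the arm locked in the hole next to where it started. I put one finger of the open gripper through the ring without pinching it, lifted the pin about 17 mm and swung the arm towards that hole. I then let the pin ride on the plate and pushed the ring sideways until it dropped in. After lowering the finger clear, I backed straight out.

- **Pin and arm:** after the gripper had withdrawn, the arm measured about 0.42 rad (hole at 0.419). The ring top was at 129.6 mm, against 129.3 mm before the lift, so the pin is fully home.
- **Surroundings:** the silvery cone and the bottle measured within about 2 mm of their starting positions. The copper cone shows centred inside the loupe. I checked the vial only by eye in the scene view, where it stands as before.
- **Robot:** the gripper is clear of everything and the contact force was near zero. I handed the job in at 13.2 s.
- **What went wrong or disagreed:** the first sideways push did not move the arm because the finger was too low in the ring and loaded the pin, so I raised it 6 mm and pushed again. The wrist camera's arm-angle readings were unreliable while the finger hid part of the ring. Once the finger was clear, it read 0.41 rad.

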